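# Clear the hallway charging dock and put the flip phone on charge

## Robot

A 6-joint arm with a two-finger parallel gripper is mounted at the origin on the work surface. World frame = base frame: x ahead of the robot, y to its left, z up, the work surface at z = 0. Lengths are in m, angles in degrees, forces in N, time in s.
With the tool pointing down it reaches from about 0.25 to 0.725 m from the base axis. Payload 9.7 kg.
Tool frame: the origin (TCP) lies at the very end of the fingers, on their centre line; the grasp point (between the pads) lies 19 mm behind it (bot.grip_depth is the distance from the TCP to the grasp point, in m); z points along the fingers, y is the direction in which the jaws open and shut (so a half turn about z gives the same grasp; the last joint's range is limited). The gripper opens to 85 mm and grips with 20 to 120 N. Pads are 22 mm wide; open, the fingers measure 114 mm over their backs; the gripper's body (76 mm by 85 mm) begins 54 mm behind the grasp point. The pads swing forward as they close: fully open they stand 13 mm farther back than shut.
Start: joints at [-63.598, 4.979, 10.078, 95.1, 0, 90], TCP at [0.245, -0.493, 0.231] pointing down, gripper open.
Joint ranges: [-179.16, 179.16], [-48.56, 103.87], [-65.8, 70.77], [-126.05, 130.52], [-82.76, 87.17], [-180, 180]. Speed limits (degrees/s): [127.2, 127.2, 147.25, 180, 180, 180].

## Interface

Orientations are given as [roll, pitch, yaw] about the fixed x, y, z axes, in that order (R = Rz(yaw) Ry(pitch) Rx(roll)).
In Python, from workcell import telemetry, optics, order, bot gives the robot as it stands. The module is installed in compiled form; this text tells all that it offers.
- The arm moves only by the shell command python3 -m inch 'ROWS' [FORCE]. ROWS is JSON, a list of rows, each a list of 7 numbers: the shift along the tool's x, y, z in m, then the turn, a rotation vector about the tool's x, y, z in rad, then the closure, from 0 (fully open) to 1 (shut). In form: [[tx, ty, tz, rx, ry, rz, grip], ...]. A call has 1 to 12 rows; each row is the pose to reach, as a shift and turn from the pose commanded when the call began, along the tool's axes at that moment; what a row does not reach only later rows make up. A row lasts 1/12 s, in which the tool goes at most 41.7 mm and 7.16 degrees, less where a joint would pass 70% of its speed; a pose out of reach is approached as far as the arm can. A call with a gripper value outside its range is refused whole. The fingers move at their own pace and stop on an object; FORCE is the grip in N (left out, the last holds). Time passes only in rows, so rows that repeat a pose let the fingers close. It gives the time, the measured TCP pose, the force and the opening at its end, in the units of the state.
- telemetry.get_obs(): the state, without advancing time (a new reading comes with each control period).
- optics.camera(name): name is "side" or "top"; returns (picture, depth): 384x512x3 uint8, red, green, blue; 384x512 float32, m along the optical axis (not along the pixel's ray), 0 where there is no reading.
- optics.camera_info(name): a dict with "camera_matrix" (3x3 intrinsics, pixels), "k1" (the pictures are not rectified: a ray, as slopes to the right and down, at radius r is drawn at 1 + k1 r^2 times it, then the intrinsics apply), "xyz" and "attitude" of the camera in the world. Camera axes: x right, y down, z forward; pixel columns grow to the right and rows downward; lengths in m; the calibration is good to about 2 mm. A picture is of the moment at which its call begins. camera_info takes no time and is no camera call.
- order.job_done(): hands the job in, once; it reports no verdict.
The state is a dict: "time": time; "q": joint angles; "qd": joint speeds; "joint_efforts": joint torques, N m; "ee_pos": TCP position; "tcp_rot": TCP orientation; "wrist_force": force on the tool from outside, world axes, zero at the start; "torque": the same for the moment, N m; "opening": finger opening in m.
Only numpy, scipy, OpenCV 4.12 (cv2) and the standard library are available. Lean on these libraries where they do the work, as an engineer would, in place of code of your own. Each camera call takes 0.05 s, during which the arm holds its last target. There are 200 camera calls.

## Task

The headphones are standing on the closed lid of the charging dock: hang them over the brass rail by their headband, balanced, with an ear cup on each side of the bar, keeping hold until the headband is down on the bar. Then lift the lid until it stands upright, leave it open, and lay the closed flip phone flat in the well, centred on the round charging pad. Leave the handset and the bottle opener where they are.

Things in the scene. Friction and masses are not known exactly. Their poses are not given: they have to be found in the camera images.
- headphones_crown (a point): Centre of the blue pad on top of the headband, 141 mm above the undersides of the cups (they stand on the shut lid). The pad is 30 mm (own x) x 60 mm (own y) x 22 mm high; grip it across the 30 mm. Its flat underside, 11 mm below this point, sits on the bar; fingers reaching lower would strike the bar. Own x is the way the bar must run through the loop; a half turn about z is the same.
- rail: Hanging rail, fixed: brass bar of 14 mm diameter along own y on two brass posts at own y = +-115 mm (ball tops to 158 mm high), on a dark teak foot 80 x 270 x 14 mm. Origin at the centre of the underside of the foot. The bar's axis is at 148 mm, its top at 155 mm above the origin.
- dock: Charging dock, fixed: dark teak box 190 x 190 x 65 mm without its lid, walls 10 mm. Origin at the centre of its underside, x from the front (the pull's side, facing the robot) to the back (the hinge side), z up. Its open well is 170 x 170 mm, cork-lined, the floor 12 mm above the origin.
- pad_center (a point): Centre of the top face of the round white charging pad (90 mm diameter, 4 mm high) on the floor of the well, 16 mm above the dock's underside and 12 mm in front of the dock's centre. Axes as the dock's.
- lid (a joint): Angle of the dock's teak lid (190 x 190 x 10 mm, 250 g), rad: 0 shut, 1.57 straight up, stop at 1.70. It swings up and back about the far upper edge of the box. The hinge is stiff (about 0.45 N m): the lid stays where it is left.
- lid_hinge (a point): Middle of the lid's hinge line, fixed: own y is the hinge axis, own x points away from the front of the dock.
- lid_handle (a point): Middle of the lid's brass pull: a round bar, 10 mm diameter, 80 mm long, parallel to the hinge line, on two posts at its ends. Its axis is 30 mm above the lid's top face, 25 mm in from its front edge; shut, it is 165 mm in front of the hinge line and 40 mm above it. Fingers fit before and behind the bar; it can turn between them as the lid swings.
- phone_center (a point): Closed silver flip phone, 95 mm (own x) by 48 mm (own y) by 20 mm thick (own z), 110 g, lying on the table. This point is its centre, half-way up.
- handset: Cream handset lying on the table, 222 mm long (own y), 58 mm wide, 67 mm high; origin under its centre. To be left alone.
- opener: Pewter bottle opener lying flat, 121 mm long (own x, the ring at +x), 41 mm wide at its ring, 7 mm thick; origin on its underside near mid-length. To be left alone.
- headphones: Rigid headphones, blue cups and pad, steel headband, about 180 g. Origin midway between the undersides of the cups. 156 mm wide (own y), 152 mm high. From the pad's ends the band slopes out and down to the cups, which lie at own y = +-50 to +-78 mm and are 55 mm along own x and 64 mm high.
Mind the look-alikes: they are no part of the job. What is meant by the headphones is not brown, green or turquoise, and is the larger of those in its own colour.

How it is judged (in metres and radians):
On the way, in this order (a step that is already met when the one before it is completed fails the run):
1. Still held, the headphones are lowered over the bar: pad within 28 mm of its axis, 80 mm of its middle, 8 mm above it, tilt under 0.35 rad, square within 0.4 rad (distance between the grasp point and headphones_crown below 0.055 m and x of headphones_crown in the frame of rail between -0.028 and 0.028 m and y of headphones_crown in the frame of rail between -0.08 and 0.08 m and z of headphones_crown in the frame of rail between 0.152 and 0.174 m and angle between headphones_crown's own z axis and vertical below 0.35 rad and angle between the x axis of headphones_crown and the y axis of rail, either way round below 0.4 rad), for 0.1 s.
2. The lid is lifted upright (beyond 1.3 rad) while the headphones hang on the rail (value of joint lid above 1.3 rad and z of headphones_crown in the frame of rail above 0.145 m), for 0.2 s.
At the end, for the whole second after the job is handed in: Headphones hang at rest over the bar by the headband pad (within 28 mm of the bar's axis, 80 mm of its middle, tilt under 0.35 rad, square within 0.4 rad); lid open beyond 1.25 rad; phone flat (0.12 rad) and at rest on the charging pad, centres within 25 mm (x of headphones_crown in the frame of rail between -0.028 and 0.028 m and y of headphones_crown in the frame of rail between -0.08 and 0.08 m and z of headphones_crown in the frame of rail between 0.152 and 0.178 m and angle between headphones_crown's own z axis and vertical below 0.35 rad and angle between the x axis of headphones_crown and the y axis of rail, either way round below 0.4 rad and value of joint lid above 1.25 rad and horizontal distance between phone_center and pad_center below 0.025 m and z of phone_center in the frame of dock between 0.02 and 0.032 m and angle between the z axis of phone_center and the z axis of dock, either way round below 0.12 rad and linear speed of headphones below 0.04 m/s and linear speed of phone below 0.03 m/s); the robot touches nothing.
It fails at once if The handset is moved more than 25 mm (distance of handset from where it was at the start of the episode above 0.025 m).
It fails at once if The bottle opener is moved more than 25 mm (distance of opener from where it was at the start of the episode above 0.025 m).
It also fails if it takes over 72 s, if anything falls off the work surface, if the arm or the gripper's body presses on something with over 40 N, if the wrist force passes 120 N, or if a joint passes its speed limit or range.

## Working session

There is one attempt and no reset: what is moved stays moved. The work goes in short steps, Python scripts to look and compute and a shell command to move; the robot and the scene stay as the last step left them, time stands still between calls to the robot, and variables do not carry over. Pictures are saved under pics/ and viewed, about 8 in all and at most 12, crops included, and the job is handed in when it is done.

```bash
mkdir -p pics; cat > h.py <<'E'
import numpy as np, cv2
from scipy.spatial.transform import Rotation as R
from workcell import telemetry, optics, order, bot
def snap(n):
    im,d=optics.camera(n); i=optics.camera_info(n); np.savez('%s.npz'%n,im=im,d=d); return im,d,i
def cloud(d,i):
    K=np.array(i['camera_matrix'],float); k=i['k1']
    h,w=d.shape; u,v=np.meshgrid(np.arange(w),np.arange(h))
    p=cv2.undistortPoints(np.stack([u,v],-1).reshape(-1,1,2).astype(float),K,np.array([k,0,0,0.])).reshape(h,w,2)
    P=np.dstack([p*d[...,None],d])
    return P@R.from_euler('xyz',i['attitude'],degrees=True).as_matrix().T+np.array(i['xyz'])
E
python3 - <<'E'
from h import *
for n in('top','side'):
    im,d,i=snap(n); print(n,i); cv2.imwrite(f'pics/{n}0.png',cv2.resize(im[...,::-1],(800,600),interpolation=cv2.INTER_CUBIC))
    np.save(n+'_P.npy',cloud(d,i))
print(telemetry.get_obs(), bot.grip_depth)
P=np.load('top_P.npy'); print(P[::48,::64].round(3).tolist())
E
```

```text
top {'camera_matrix': array([[476.55337836,   0.        , 254.21145715],
       [  0.        , 476.55337836, 186.34905416],
       [  0.        ,   0.        ,   1.        ]]), 'k1': -0.05987938166154684, 'xyz': array([0.45734727, 0.10401002, 1.36896216]), 'attitude': array([-175.204255  ,   -1.43425597,  -88.96217663])}
side {'camera_matrix': array([[395.41300801,   0.        , 256.2340682 ],
       [  0.        , 395.41300801, 187.64878699],
       [  0.        ,   0.        ,   1.        ]]), 'k1': -0.08713006780564596, 'xyz': array([0.36635472, 1.00425107, 0.69037024]), 'attitude': array([-120.23827176,    0.59205758, -168.57108111])}
{'time': 0.1, 'q': array([-6.35983643e+01,  5.00967608e+00,  1.00399318e+01,  9.51013033e+01,
        4.01034364e-04,  9.00013932e+01]), 'qd': array([-0.09504362, -0.09001686, -0.02025663, -0.03035198, -0.00846825,
        0.04318989]), 'joint_efforts': array([-1.20069017e-04, -5.21564162e+01,  4.65651047e+01,  1.61038327e-02,
        3.44357102e-05,  1.10857627e-05]), 'ee_pos': array([ 0.24447138, -0.49244462,  0.2306458 ]), 'tcp_rot': array([-1.79
[... 1042 characters left out ...]
-0.004], [0.537, 0.226, 0.231], [0.557, 0.066, 0.001], [0.561, -0.12, -0.004], [0.552, -0.26, 0.154], [0.568, -0.499, -0.002]], [[0.374, 1.177, -0.745], [0.408, 0.614, -0.004], [0.414, 0.415, 0.059], [0.416, 0.246, 0.003], [0.419, 0.064, 0.001], [0.422, -0.121, -0.003], [0.425, -0.302, 0.015], [0.427, -0.496, 0.001]], [[0.163, 1.17, -0.752], [0.272, 0.608, -0.003], [0.277, 0.424, 0.003], [0.28, 0.243, -0.002], [0.283, 0.062, 0.001], [0.286, -0.121, 0.003], [0.287, -0.307, -0.002], [0.289, -0.494, 0.002]], [[-0.047, 1.161, -0.752], [0.139, 0.6, 0.004], [0.142, 0.421, -0.002], [0.145, 0.24, -0.002], [0.191, 0.065, 0.188], [0.15, -0.123, -0.001], [0.152, -0.306, 0.003], [0.15, -0.496, -0.003]]]
```

View pics/top0.png

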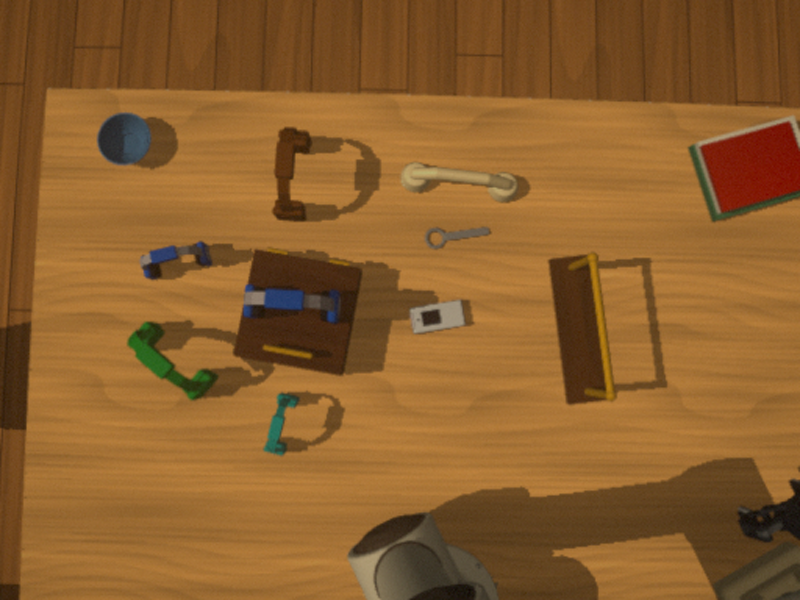

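View pics/side0.png

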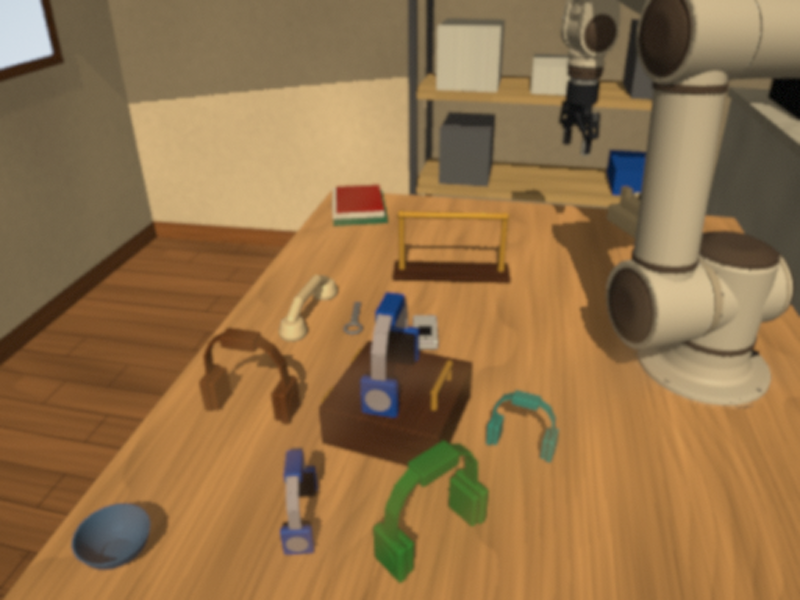

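Blue headphones: at top-view (290,300), standing on the dock, and a smaller pair at (175,258) on the table. The brown (290,175), green (170,360) and turquoise (280,425) ones are ruled out by colour. The pair on the dock is the larger blue one. I'll confirm that with a crop and measure.

```bash
python3 - <<'E'
from h import *
z=np.load('top.npz'); im=z['im']; P=np.load('top_P.npy'); hsv=cv2.cvtColor(im,cv2.COLOR_RGB2HSV)
H,S,V=[hsv[...,k].astype(int) for k in range(3)]
X,Y,Z=P[...,0],P[...,1],P[...,2]
vv,uu=np.mgrid[:384,:512]
def box(u0,u1,v0,v1): s=.64; return (uu>=u0*s)&(uu<=u1*s)&(vv>=v0*s)&(vv<=v1*s)
def rep(n,m):
    q=P[m]; c,sz,a=cv2.minAreaRect(q[:,:2].astype(np.float32)); e=np.linalg.eigh(np.cov(q[:,:2].T))[1][:,1]
    print(n,m.sum(),'mean',q.mean(0).round(4),'med z',np.median(q[:,2]).round(4),'rect',np.round(c,4),np.round(sz,4),round(a,1),'axis deg',np.degrees(np.arctan2(e[1],e[0])).round(1))
blue=(H>100)&(H<130)&(S>110)
rep('pad',blue&box(235,345,280,325)&(Z>.205))
rep('smallblue',blue&box(135,215,235,285))
print('small zmax',Z[blue&box(135,215,235,285)].max())
rep('pull',box(255,320,338,362)&(Z>.088)&(Z<.13)&(H<30)&(S>120))
rep('lid',box(225,365,245,380)&(Z>.06)&(Z<.085))
rep('hpall',box(225,365,270,335)&(Z>.11))
rep('bar',box(575,620,262,390)&(Z>.135)&(Z<.175))
rep('foot',box(540,620,245,410)&(Z>.007)&(Z<.025))
ph=box(400,475,290,340)&(Z>.012)&(Z<.035); rep('phone',ph)
rep('phoneS',box(400,475,290,340)&(S<60)&(Z>.01))
rep('opener',box(420,495,222,252)&(S<90))
rep('handset',box(395,525,155,205)&(Z>.012))
T=cv2.resize(im[130*1:260,100:270],(680,520),interpolation=cv2.INTER_CUBIC)
s=np.load('side.npz')['im'][175:365,130:330]; s=cv2.resize(s,(547,520),interpolation=cv2.INTER_CUBIC)
o=np.hstack([cv2.resize(T,(400,306)),cv2.resize(s,(400,306))]); cv2.imwrite('pics/crop1.png',o[...,::-1])
E
```

```text
pad 282 mean [0.5384 0.2514 0.2304] med z 0.2264 rect [0.5136 0.1885] [0.1986 0.0425] 68.4 axis deg 79.2
smallblue 118 mean [0.6176 0.4758 0.1052] med z 0.1113 rect [0.618  0.4753] [0.0221 0.1087] 20.7 axis deg 115.3
small zmax 0.11907911413673533
pull 122 mean [0.4584 0.2576 0.1078] med z 0.1078 rect [0.4585 0.2585] [0.0851 0.0098] 80.9 axis deg 81.0
lid 3917 mean [0.5266 0.2432 0.0744] med z 0.0744 rect [0.5316 0.247 ] [0.1918 0.1985] 80.7 axis deg 172.5
hpall 923 mean [0.5355 0.2427 0.2101] med z 0.2102 rect [0.528  0.2114] [0.2433 0.0831] 75.5 axis deg 83.6
bar 462 mean [ 0.5095 -0.2623  0.153 ] med z 0.1532 rect [ 0.51   -0.2633] [0.2123 0.0156] 7.6 axis deg -172.4
foot 2263 mean [ 0.5084 -0.2581  0.0136] med z 0.0136 rect [ 0.5075 -0.2734] [0.2794 0.1321] 0.4 axis deg -172.4
phone 564 mean [ 0.527  -0.001   0.0197] med z 0.0195 rect [ 5.271e-01 -5.000e-04] [0.0479 0.0959] 10.5 axis deg 100.7
phoneS 326 mean [ 0.528  -0.002   0.0279] med z 0.0195 rect [0.5138 0.0355] [0.054  0.1692] 21.8 axis deg 103.9
opener 154 mean [ 0.6811 -0.0383  0.0066] med z 0.0066 rect [ 0.6757 -0.0369] [0.0329 0.113 ] 1.4 axis deg 98.1
handset 874 mean [ 0.7736 -0.0356  0.0531] med z 0.0477 rect [0.6738 0.0464] [0.1873 0.4069] 50.4 axis deg 87.6
```

View pics/crop1.png

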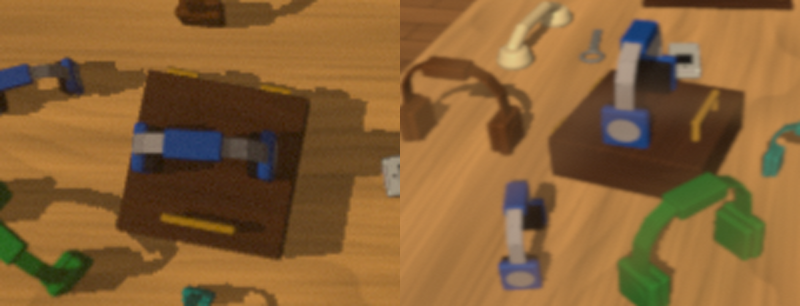

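The crop confirms it: the pair on the dock lid is the larger blue one. The smaller pair on the table tops out at only 0.119 m. Next I'll refine the pad and rail, and work out the first move.

```bash
cat >> h.py <<'E'
def rel(p,yaw,tool=None,o=None):
    "shift+rotvec in current tool axes to reach TCP p, rpy (180,0,yaw)"
    o=o or telemetry.get_obs(); R0=R.from_euler('xyz',o['tcp_rot'],degrees=True)
    R1=R.from_euler('xyz',[180,0,yaw],degrees=True) if tool is None else R.from_euler('xyz',tool,degrees=True)
    return R0.inv().apply(np.array(p)-o['ee_pos']).round(4),(R0.inv()*R1).as_rotvec().round(3)
E
python3 - <<'E'
from h import *
z=np.load('top.npz'); im=z['im']; P=np.load('top_P.npy'); hsv=cv2.cvtColor(im,cv2.COLOR_RGB2HSV)
H,S,V=[hsv[...,k].astype(int) for k in range(3)]
X,Y,Z=P[...,0],P[...,1],P[...,2]
vv,uu=np.mgrid[:384,:512]
m=(H>100)&(H<130)&(S>110)&(Z>.215)&(Z<.24)&(uu>150)&(uu<222)&(vv>175)&(vv<210)
q=P[m];print(m.sum(),cv2.minAreaRect(q[:,:2].astype(np.float32)),q.mean(0), [X[m].min(),X[m].max(),Y[m].min(),Y[m].max()])
e=np.linalg.eigh(np.cov(q[:,:2].T))[1][:,1];print(np.degrees(np.arctan2(e[1],e[0])))
m=(H<30)&(Z>.14)&(Z<.175)&(uu>355)&(uu<400)&(vv>155)&(vv<262)
q=P[m];print('rail all',m.sum(),cv2.minAreaRect(q[:,:2].astype(np.float32)))
# foot from dark pixels at 14mm
m=(Z>.006)&(Z<.022)&(uu>345)&(uu<400)&(vv>158)&(vv<262)&(V<95); q=P[m]
print('foot',m.sum(),cv2.minAreaRect(q[:,:2].astype(np.float32)))
# side view pad check
s=np.load('side.npz')['im'];Q=np.load('side_P.npy');h=cv2.cvtColor(s,cv2.COLOR_RGB2HSV)
m=(h[...,0]>100)&(h[...,0]<130)&(h[...,1]>110)&(Q[...,2]>.203)&(Q[...,2]<.25)&(abs(Q[...,0]-.535)<.08)&(abs(Q[...,1]-.25)<.08)
q=Q[m];print('side pad',m.sum(),cv2.minAreaRect(q[:,:2].astype(np.float32)),q[:,2].max())
print(rel([.538,.249,.33],82), telemetry.get_obs()['ee_pos'])
E
```

```text
281 ((0.5384511947631836, 0.25182539224624634), (0.05717506632208824, 0.028468234464526176), 87.26260375976562) [0.53871052 0.25190928 0.22639667] [np.float64(0.5244404026847095), np.float64(0.5533949113460308), np.float64(0.2231731577712654), np.float64(0.2807491073458884)]
87.67383646329893
rail all 546 ((0.5115069150924683, -0.26346346735954285), (0.24542930722236633, 0.0178065225481987), 7.675884246826172)
foot 2146 ((0.5097604990005493, -0.26038724184036255), (0.2662802040576935, 0.07444070279598236), 7.474735736846924)
side pad 184 ((0.5370686054229736, 0.25917288661003113), (0.05430738627910614, 0.027727268636226654), 87.27141571044922) 0.23036381106055737
(array([ 0.5926, -0.5337, -0.0987]), array([-0.001, -0.001, -0.97 ])) [ 0.24447138 -0.49244462  0.2306458 ]
```

```bash
python3 -m inch '[[0,0,-0.04,0,0,0,0],[0.03,-0.02,-0.08,0,0,-0.1,0],[0.594,-0.536,-0.099,0,0,-1.063,0],[0.594,-0.536,-0.099,0,0,-1.063,0],[0.594,-0.536,-0.099,0,0,-1.063,0],[0.594,-0.536,-0.099,0,0,-1.063,0],[0.594,-0.536,-0.099,0,0,-1.063,0],[0.594,-0.536,-0.099,0,0,-1.063,0],[0.594,-0.536,-0.099,0,0,-1.063,0],[0.594,-0.536,-0.099,0,0,-1.063,0],[0.594,-0.536,-0.099,0,0,-1.063,0],[0.594,-0.536,-0.099,0,0,-1.063,0]]' 40
python3 -c "
from h import *
print(rel([.538,.252,.33],87.3))"
```

```text
time: 1.1
ee_pos: [0.4093, -0.0783, 0.3174]
tcp_rot: [180.0, 0.0, 87.3]
wrist_force: [0.6, 0.8, 0.6]
opening: 0.0852
(array([ 0.3359,  0.1131, -0.0126]), array([0.   , 0.   , 0.001]))
```

```bash
python3 -m inch '[[0.336,0.113,-0.013,0,0,0,0],[0.336,0.113,-0.013,0,0,0,0],[0.336,0.113,-0.013,0,0,0,0],[0.336,0.113,-0.013,0,0,0,0],[0.336,0.113,-0.013,0,0,0,0],[0.336,0.113,-0.013,0,0,0,0],[0.336,0.113,-0.013,0,0,0,0],[0.336,0.113,-0.013,0,0,0,0],[0.336,0.113,-0.013,0,0,0,0],[0.336,0.113,-0.013,0,0,0,0],[0.336,0.113,-0.013,0,0,0,0],[0.336,0.113,-0.013,0,0,0,0]]'
python3 -c "
from h import *
print(rel([.538,.252,.208],87.3))"
```

```text
time: 2.1
ee_pos: [0.5378, 0.2496, 0.3301]
tcp_rot: [-180.0, 0.0, 87.3]
wrist_force: [-0.8, -0.3, 0.8]
opening: 0.0857
(array([0.0025, 0.0002, 0.1221]), array([-0.001,  0.001,  0.   ]))
```

```bash
python3 -m inch '[[0.002,0,0.03,0,0,0,0],[0.002,0,0.06,0,0,0,0],[0.002,0,0.09,0,0,0,0],[0.002,0,0.11,0,0,0,0.2],[0.002,0,0.122,0,0,0,0.3],[0.002,0,0.122,0,0,0,1],[0.002,0,0.122,0,0,0,1],[0.002,0,0.122,0,0,0,1],[0.002,0,0.122,0,0,0,1],[0.002,0,0.122,0,0,0,1],[0.002,0,0.122,0,0,0,1],[0.002,0,0.122,0,0,0,1]]' 50
python3 - <<'E'
from h import *
im,d,i=snap('side'); cv2.imwrite('pics/s2.png',cv2.resize(im[150:310,170:370],(800,640))[:600,:,::-1])
E
```

```text
time: 3.1
ee_pos: [0.5386, 0.2517, 0.2101]
tcp_rot: [179.9, -0.0, 87.3]
wrist_force: [0.6, -3.2, 6.6]
opening: 0.0287
```

View pics/s2.png

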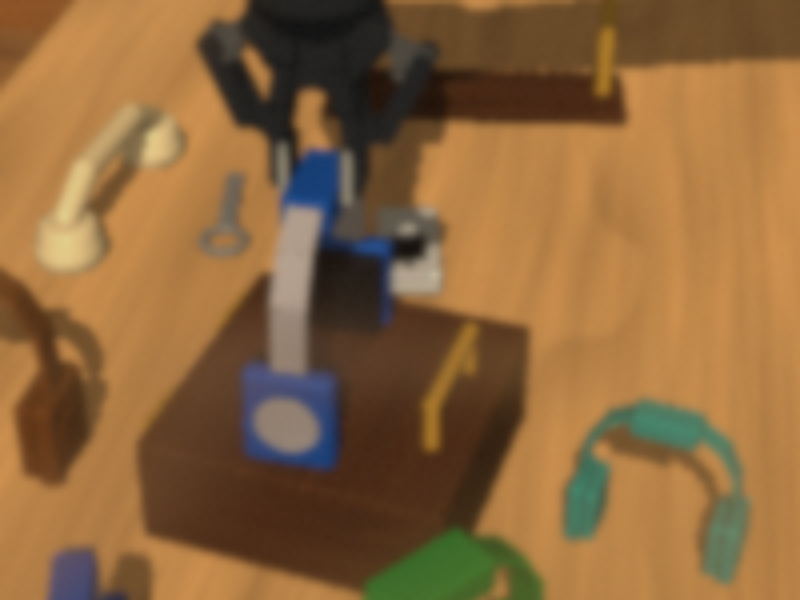

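```bash
python3 -m inch '[[0,0,-0.01,0,0,0,1],[0,0,-0.03,0,0,0,1],[0,0,-0.06,0,0,0,1],[0,0,-0.09,0,0,0,1],[-0.02,0,-0.12,0,0,-0.02,1],[-0.05,0,-0.15,0,0,-0.05,1],[-0.08,-0.001,-0.152,0,0,-0.09,1],[-0.115,-0.001,-0.152,0,0,-0.13,1],[-0.15,-0.001,-0.152,0,0,-0.18,1],[-0.185,-0.001,-0.152,0,0,-0.18,1],[-0.22,-0.002,-0.152,0,0,-0.18,1],[-0.255,-0.002,-0.152,0,0,-0.18,1]]'
python3 -c "
from h import *
print(rel([.511,-.2625,.36],97.6))"
```

```text
time: 4.15
ee_pos: [0.5235, -0.004, 0.3611]
tcp_rot: [180.0, -0.0, 97.7]
wrist_force: [0.4, 0.0, -1.5]
opening: 0.0286
(array([-0.2545, -0.0468,  0.001 ]), array([ 0.001, -0.   ,  0.001]))
```

```bash
python3 -m inch '[[-0.035,-0.006,0,0,0,0,1],[-0.07,-0.012,0,0,0,0,1],[-0.105,-0.018,0,0,0,0,1],[-0.14,-0.024,0,0,0,0,1],[-0.17,-0.03,0,0,0,0,1],[-0.2,-0.036,0,0,0,0,1],[-0.225,-0.041,0,0,0,0,1],[-0.245,-0.045,0,0,0,0,1],[-0.2545,-0.0468,0,0,0,0,1],[-0.2545,-0.0468,0,0,0,0,1],[-0.2545,-0.0468,0,0,0,0,1]]'
python3 - <<'E'
from h import *
print(rel([.511,-.2625,.36],97.6))
im,d,i=snap('side'); cv2.imwrite('pics/s3.png',cv2.resize(im[40:200,200:400],(750,600))[...,::-1])
Q=cloud(d,i);h=cv2.cvtColor(im,cv2.COLOR_RGB2HSV)
m=(h[...,0]>100)&(h[...,0]<130)&(h[...,1]>110)&(abs(Q[...,0]-.51)<.12)&(abs(Q[...,1]+.26)<.12)&(Q[...,2]>.15)
q=Q[m];print(m.sum(),q.min(0),q.max(0)); p=q[q[:,2]>.34];print('pad',len(p),p.mean(0),p.min(0),p.max(0))
im,d,i=snap('top');Q=cloud(d,i);h=cv2.cvtColor(im,cv2.COLOR_RGB2HSV)
m=(h[...,0]>100)&(h[...,0]<130)&(h[...,1]>110)&(abs(Q[...,0]-.51)<.12)&(abs(Q[...,1]+.26)<.12)&(Q[...,2]>.2)
q=Q[m];print('top',m.sum(),q.min(0),q.max(0))
E
```

```text
time: 5.07
ee_pos: [0.5115, -0.2608, 0.3605]
tcp_rot: [180.0, -0.0, 97.6]
wrist_force: [0.4, 0.1, -1.7]
opening: 0.0287
(array([-0.0017, -0.0008,  0.0005]), array([ 0.   , -0.001, -0.   ]))
189 [ 0.47689837 -0.32518192  0.23298409] [ 0.54460344 -0.17406254  0.38144722]
pad 30 [ 0.51102369 -0.24514626  0.37950098] [ 0.49912696 -0.26946386  0.37776111] [ 0.52271525 -0.22459018  0.38144722]
top 314 [ 0.4789312  -0.2677147   0.26452561] [ 0.52723199 -0.17895945  0.49215392]
```

View pics/s3.png

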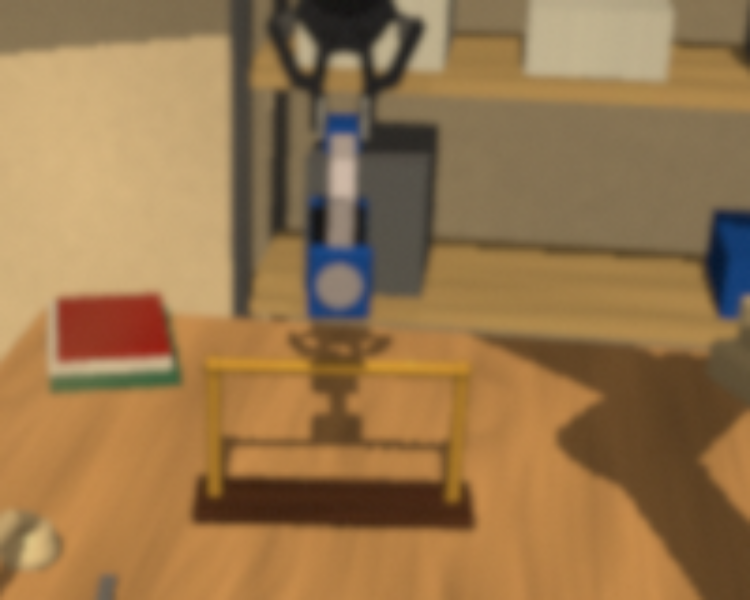

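```bash
python3 -m inch '[[-0.004,-0.001,0.02,0,0,0,1],[-0.004,-0.001,0.05,0,0,0,1],[-0.004,-0.001,0.08,0,0,0,1],[-0.004,-0.001,0.11,0,0,0,1],[-0.004,-0.001,0.14,0,0,0,1],[-0.004,-0.001,0.165,0,0,0,1],[-0.004,-0.001,0.18,0,0,0,1],[-0.004,-0.001,0.19,0,0,0,1],[-0.004,-0.001,0.196,0,0,0,1],[-0.004,-0.001,0.2,0,0,0,1],[-0.004,-0.001,0.2,0,0,0,1],[-0.004,-0.001,0.2,0,0,0,1]]'
python3 - <<'E'
from h import *
im,d,i=snap('side'); 
Q=cloud(d,i);h=cv2.cvtColor(im,cv2.COLOR_RGB2HSV)
m=(h[...,0]>100)&(h[...,0]<130)&(h[...,1]>110)&(abs(Q[...,0]-.51)<.12)&(abs(Q[...,1]+.26)<.12)
q=Q[m];p=q[q[:,2]>.155];print('pad',len(p),p.mean(0),p.min(0),p.max(0),q.max(0))
b=(h[...,0]<30)&(h[...,1]>120)&(abs(Q[...,0]-.51)<.13)&(abs(Q[...,1]+.26)<.06)&(Q[...,2]>.135)&(Q[...,2]<.17)
w=Q[b];L=w[abs(w[:,0]-.511)>.03];pf=np.polyfit(L[:,0],L[:,1],1);print('bar',len(L),np.polyval(pf,.511),pf,L[:,2].max())
print(telemetry.get_obs()['wrist_force'])
E
```

```text
time: 6.17
ee_pos: [0.5114, -0.2652, 0.1614]
tcp_rot: [179.9, 0.0, 97.6]
wrist_force: [0.2, 0.3, -2.0]
opening: 0.0288
pad 40 [ 0.51176189 -0.25163721  0.18090269] [ 0.49914472 -0.27962352  0.17869358] [ 0.52414775 -0.23050707  0.18339841] [ 0.5396615  -0.17917876  0.18339841]
bar 238 -0.2576823090096495 [ 0.12653901 -0.32234374] 0.16025432369853798
[ 0.17836895  0.4408362  -1.98930077]
```

```bash
python3 -m inch '[[0,0,0.002,0,0,0,1],[0,0,0.003,0,0,0,1],[0,0,0.004,0,0,0,1],[0,0,0.004,0,0,0,1]]'; python3 -m inch '[[0,0,0.001,0,0,0,1],[0,0,0.002,0,0,0,1],[0,0,0.002,0,0,0,1],[0,0,0.002,0,0,0,1]]'
```

```text
time: 6.55
ee_pos: [0.5116, -0.2655, 0.1599]
tcp_rot: [179.8, 0.1, 97.6]
wrist_force: [-5.1, 2.6, 15.8]
opening: 0.0287
time: 6.88
ee_pos: [0.5116, -0.2655, 0.1597]
tcp_rot: [179.7, 0.2, 97.6]
wrist_force: [-8.2, 4.5, 27.3]
opening: 0.0288
```

```bash
python3 -m inch '[[0,0,-0.003,0,0,0,1],[0,0,-0.0045,0,0,0,1],[0,0,-0.0045,0,0,0,0.55],[0,0,-0.0045,0,0,0,0.4],[0,0,-0.0045,0,0,0,0.2],[0,0,-0.0045,0,0,0,0],[0,0,-0.0045,0,0,0,0],[0,0,-0.03,0,0,0,0],[0,0,-0.06,0,0,0,0],[0,0,-0.09,0,0,0,0],[0,0,-0.12,0,0,0,0],[0,0,-0.15,0,0,0,0]]'
python3 - <<'E'
from h import *
im,d,i=snap('side'); cv2.imwrite('pics/s4.png',cv2.resize(im[60:220,200:400],(750,600))[...,::-1])
Q=cloud(d,i);h=cv2.cvtColor(im,cv2.COLOR_RGB2HSV)
m=(h[...,0]>100)&(h[...,0]<130)&(h[...,1]>110)&(abs(Q[...,0]-.51)<.12)&(abs(Q[...,1]+.26)<.12)
q=Q[m];p=q[q[:,2]>.155];print('pad',len(p),p.mean(0),p.min(0),p.max(0),q.max(0))
print(rel([.4584,.2582,.30],81))
E
```

```text
time: 7.88
ee_pos: [0.5107, -0.2651, 0.3057]
tcp_rot: [180.0, 0.0, 97.6]
wrist_force: [0.6, 0.0, -0.1]
opening: 0.0856
pad 46 [ 0.51067473 -0.25341615  0.1795034 ] [ 0.49596635 -0.2802186   0.17730427] [ 0.52573036 -0.22855447  0.18117293] [ 0.52732337 -0.17794779  0.18117293]
(array([0.5259, 0.017 , 0.0097]), array([0.006, 0.003, 0.29 ]))
```

View pics/s4.png

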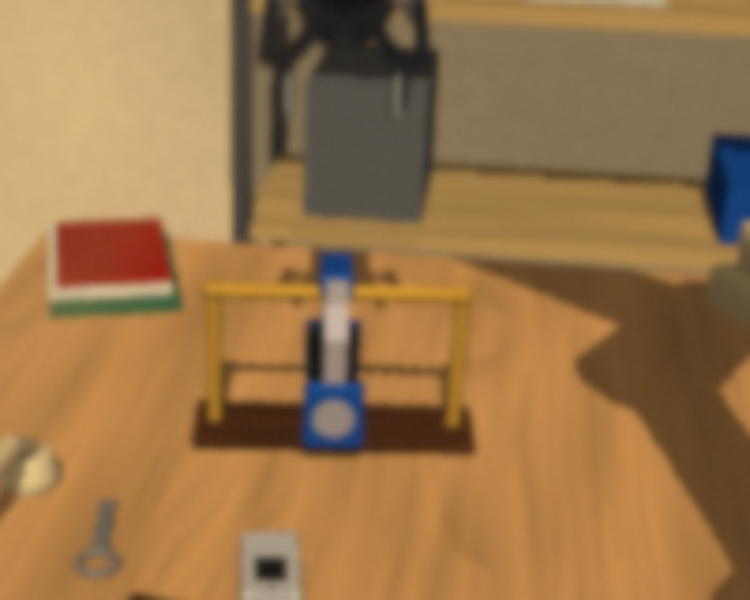

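```bash
python3 -m inch '[[0.03,0.001,0,0,0,0.02,0],[0.07,0.002,0,0,0,0.06,0],[0.11,0.003,0,0,0,0.1,0],[0.15,0.004,0,0,0,0.15,0],[0.19,0.006,0,0,0,0.2,0],[0.23,0.007,0,0,0,0.25,0],[0.27,0.009,0,0,0,0.29,0],[0.31,0.01,0,0,0,0.29,0],[0.35,0.012,0,0,0,0.29,0],[0.39,0.013,0,0,0,0.29,0],[0.43,0.014,0,0,0,0.29,0],[0.465,0.015,0,0,0,0.29,0]]'
python3 - <<'E'
from h import *
print(rel([.4584,.2582,.17],81))
im,d,i=snap('top');P=cloud(d,i);h=cv2.cvtColor(im,cv2.COLOR_RGB2HSV);Z=P[...,2]
m=(h[...,0]<30)&(h[...,1]>120)&(Z>.09)&(Z<.125)&(abs(P[...,0]-.46)<.04)&(abs(P[...,1]-.25)<.07);q=P[m]
print('pull',m.sum(),cv2.minAreaRect(q[:,:2].astype(np.float32)),q.mean(0))
E
```

```text
time: 8.93
ee_pos: [0.4634, 0.2, 0.3043]
tcp_rot: [180.0, -0.0, 81.0]
wrist_force: [1.2, -0.3, -0.3]
opening: 0.0856
(array([ 0.0567, -0.0141,  0.1343]), array([ 0.   , -0.   ,  0.001]))
pull 0 ((0.0, 0.0), (0.0, 0.0), 0.0) [nan nan nan]<stdin>:5: RuntimeWarning: Mean of empty slice.
  ret = um.true_divide(
```

```bash
python3 -m inch '[[0.03,-0.007,0.03,0,0,0,0],[0.057,-0.014,0.065,0,0,0,0],[0.057,-0.014,0.1,0,0,0,0],[0.057,-0.014,0.135,0,0,0,0],[0.057,-0.014,0.165,0,0,0,0],[0.057,-0.014,0.19,0,0,0,0.3],[0.057,-0.014,0.205,0,0,0,0.5],[0.057,-0.014,0.212,0,0,0,0.7],[0.057,-0.014,0.212,0,0,0,1],[0.057,-0.014,0.212,0,0,0,1],[0.057,-0.014,0.212,0,0,0,1],[0.057,-0.014,0.212,0,0,0,1]]' 40
python3 -m inch '[[0,0,0,0,0,0,1],[0,0,0,0,0,0,1],[0,0,0,0,0,0,1]]'
python3 - <<'E'
import numpy as np
for t in np.arange(.1,1.56,.1): print(t.round(1),round(-.165*np.cos(t)+.04*np.sin(t)+.165,4),round(-(.165*np.sin(t)+.04*np.cos(t)-.04),4))
E
```

```text
time: 9.98
ee_pos: [0.4582, 0.2568, 0.0939]
tcp_rot: [-179.9, -0.1, 81.0]
wrist_force: [-12.2, 2.8, 4.2]
opening: 0.0083
time: 10.23
ee_pos: [0.4582, 0.2568, 0.0939]
tcp_rot: [-179.9, -0.1, 81.0]
wrist_force: [-10.7, 2.2, 4.7]
opening: 0.0082
0.1 0.0048 -0.0163
0.2 0.0112 -0.032
0.3 0.0192 -0.047
0.4 0.0286 -0.0611
0.5 0.0394 -0.0742
0.6 0.0514 -0.0862
0.7 0.0646 -0.0969
0.8 0.0787 -0.1062
0.9 0.0938 -0.1141
1.0 0.1095 -0.1205
1.1 0.1258 -0.1252
1.2 0.1425 -0.1283
1.3 0.1594 -0.1297
1.4 0.1764 -0.1294
1.5 0.1932 -0.1274
```

```bash
python3 -m inch '[[0,0.002,-0.008,0,0,0,1],[0,0.0048,-0.0163,0,0,0,1],[0,0.008,-0.024,0,0,0,1],[0,0.0112,-0.032,0,0,0,1],[0,0.015,-0.04,0,0,0,1],[0,0.0192,-0.047,0,0,0,1],[0,0.0286,-0.0611,0,0,0,1],[0,0.0394,-0.0742,0,0,0,1],[0,0.0514,-0.0862,0,0,0,1],[0,0.0514,-0.0862,0,0,0,1]]'
python3 - <<'E'
from h import *
o=telemetry.get_obs();print(o['q'],o['torque'])
im,d,i=snap('side'); cv2.imwrite('pics/s5.png',cv2.resize(im[140:320,160:400],(800,600))[...,::-1])
E
```

```text
time: 11.07
ee_pos: [0.5098, 0.2485, 0.1833]
tcp_rot: [180.0, -0.2, 81.0]
wrist_force: [-16.9, -0.9, 21.0]
opening: 0.008
[ 25.92237184   6.49869311   6.40027756  89.80636949   0.1301714
 124.89441014] [-0.20949943  3.67715109  0.01927682]
```

View pics/s5.png

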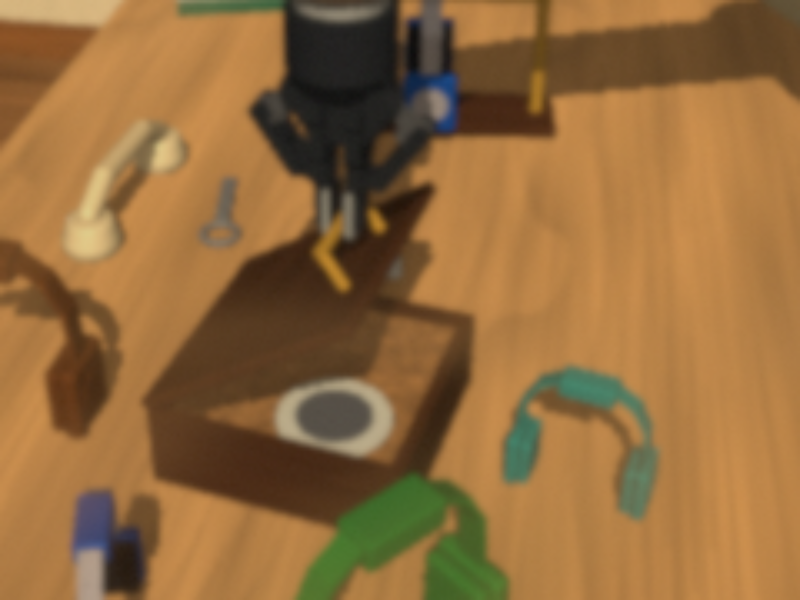

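Lid about 0.6 rad open, with the pull at (345,235) between the fingers. The residual force is radial and outward, so I'll bias the arc outward by about 3.5 mm.

```bash
python3 -m inch '[[0,0.0108,-0.0132,0,0,0,1],[0,0.0251,-0.0228,0,0,0,1],[0,0.0409,-0.0311,0,0,0,1],[0,0.0569,-0.0376,0,0,0,1],[0,0.0569,-0.0376,0,0,0,1]]'
python3 -m inch '[[0,0.0167,-0.0048,0,0,0,1],[0,0.0337,-0.008,0,0,0,1],[0,0.0337,-0.008,0,0,0,1]]'
```

```text
time: 11.53
ee_pos: [0.5681, 0.239, 0.2196]
tcp_rot: [179.8, -0.1, 81.0]
wrist_force: [-2.8, -1.2, 10.8]
opening: 0.0083
time: 11.78
ee_pos: [0.6018, 0.2337, 0.2275]
tcp_rot: [179.7, -0.1, 81.0]
wrist_force: [0.8, -2.2, 10.9]
opening: 0.0084
```

```bash
python3 -m inch '[[0,0.0173,-0.002,0,0,0,1],[0,0.0347,-0.002,0,0,0,1],[0,0.0347,-0.002,0,0,0,1]]'
python3 -m inch '[[0,0.0085,0.001,0,0,0,1],[0,0.0171,0.002,0,0,0,1],[0,0.0171,0.002,0,0,0,1],[0,0.0171,0.002,0,0,0,1]]'
python3 - <<'E'
from h import *
im,d,i=snap('side'); cv2.imwrite('pics/s6.png',cv2.resize(im[120:300,160:400],(800,600))[...,::-1])
E
```

```text
time: 12.03
ee_pos: [0.6365, 0.2282, 0.2284]
tcp_rot: [179.7, -0.1, 81.0]
wrist_force: [2.7, -0.4, 5.3]
opening: 0.0081
time: 12.37
ee_pos: [0.6519, 0.2256, 0.2259]
tcp_rot: [179.8, -0.1, 81.0]
wrist_force: [3.5, -2.0, 3.8]
opening: 0.0082
```

View pics/s6.png

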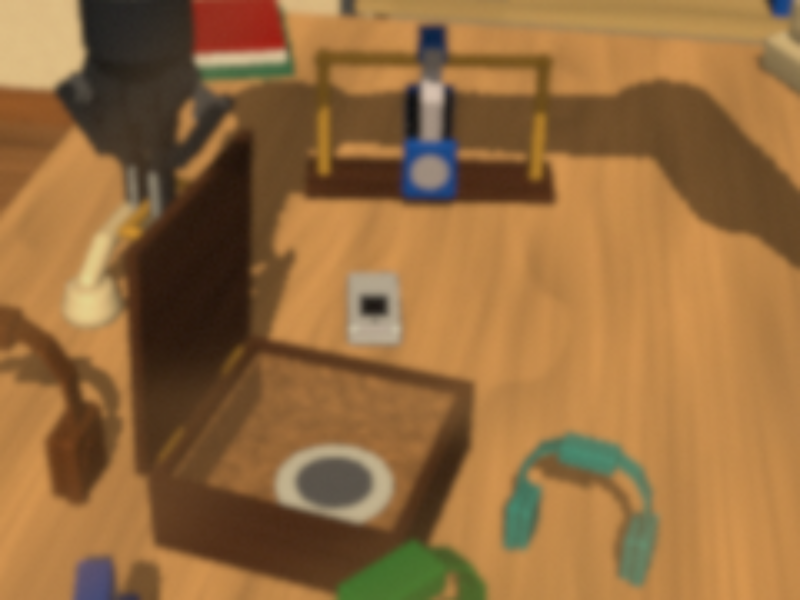

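```bash
python3 -m inch '[[0,0,0,0,0,0,0.83],[0,0,0,0,0,0,0.83],[0,0,0,0,0,0,0.83],[0,0,-0.01,0,0,0,0.83],[0,0,-0.03,0,0,0,0.83],[0,0,-0.06,0,0,0,0.83],[0,0,-0.09,0,0,0,0.83],[0,0,-0.12,0,0,0,0.83]]'
python3 - <<'E'
from h import *
im,d,i=snap('top');P=cloud(d,i);h=cv2.cvtColor(im,cv2.COLOR_RGB2HSV);Z=P[...,2]
cv2.imwrite('pics/t7.png',cv2.resize(im[100:280,120:360],(800,600))[...,::-1])
X,Y=P[...,0],P[...,1]
ph=(abs(X-.527)<.07)&(abs(Y)<.07)&(Z>.012)&(Z<.035);q=P[ph];print('phone',cv2.minAreaRect(q[:,:2].astype(np.float32)),np.median(q[:,2]))
pad=(abs(X-.515)<.08)&(abs(Y-.25)<.08)&(Z>.004)&(Z<.03)&(h[...,1]<90);q=P[pad];print('chg',pad.sum(),cv2.minAreaRect(q[:,:2].astype(np.float32)),cv2.minEnclosingCircle(q[:,:2].astype(np.float32)),np.median(q[:,2]))
im,d,i=snap('side');P=cloud(d,i);h=cv2.cvtColor(im,cv2.COLOR_RGB2HSV);X,Y,Z=np.moveaxis(P,2,0)
pad=(abs(X-.515)<.08)&(abs(Y-.25)<.08)&(Z>.004)&(Z<.03)&(h[...,1]<90);q=P[pad];print('chg side',pad.sum(),cv2.minEnclosingCircle(q[:,:2].astype(np.float32)),np.median(q[:,2]))
# lid face from side cam: points z .1-.24 near hinge
u=np.array([.9877,-.1564]);s=(P[...,:2]-[.6214,.2322])@u; l=(P[...,:2]-[.6214,.2322])@[.1564,.9877]
m=(abs(s)<.06)&(abs(l)<.08)&(Z>.09)&(Z<.24); pf=np.polyfit(Z[m],s[m],1); print('lid',m.sum(),'angle',np.pi/2-np.arctan(-pf[0])*-1 if 0 else np.pi/2+np.arctan(pf[0]),pf)
print(rel([.527,-.0005,.12],100.5))
E
```

```text
time: 13.08
ee_pos: [0.6501, 0.226, 0.3419]
tcp_rot: [180.0, -0.0, 81.0]
wrist_force: [1.3, -0.0, 0.6]
opening: 0.0143
phone ((0.5270147919654846, -0.0012087821960449219), (0.04799455404281616, 0.09748324751853943), 10.774388313293457) 0.019507624568193327
chg 0 ((0.0, 0.0), (0.0, 0.0), 0.0) ((0.0, 0.0), 0.0) nan
chg side 602 ((0.5155555009841919, 0.25127455592155457), 0.0452219657599926) 0.017585685879577873
lid 1567 angle 1.6076988364605507 [ 0.03691927 -0.00922815]
(array([-0.2446, -0.0893,  0.2235]), array([ 0.008, -0.003, -0.34 ]))
  return _methods._mean(a, axis=axis, dtype=dtype,
  ret = ret.dtype.type(ret / rcount)
```

View pics/t7.png

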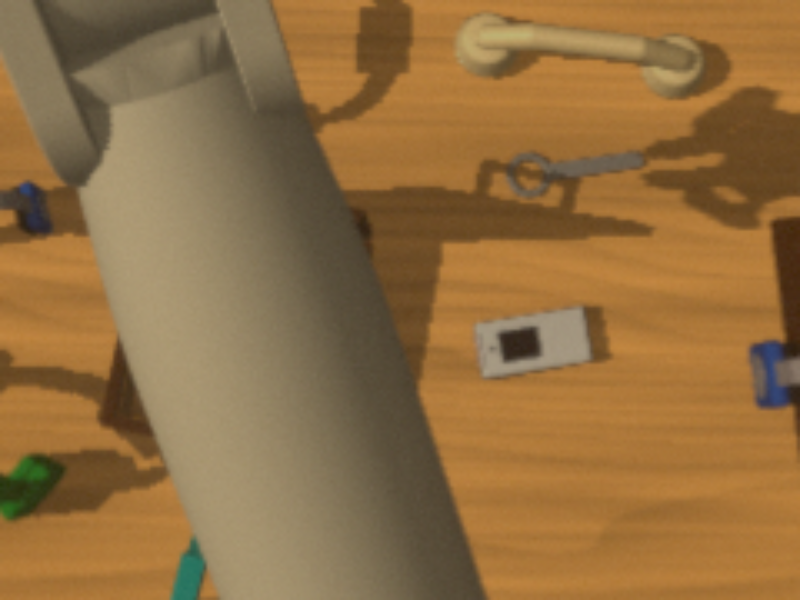

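```bash
python3 -m inch '[[-0.035,-0.013,0,0,0,-0.05,0.5],[-0.07,-0.026,0,0,0,-0.1,0.2],[-0.105,-0.039,0,0,0,-0.15,0],[-0.14,-0.052,0.02,0,0,-0.2,0],[-0.175,-0.065,0.05,0,0,-0.25,0],[-0.21,-0.077,0.08,0,0,-0.3,0],[-0.235,-0.086,0.11,0,0,-0.342,0],[-0.2445,-0.0893,0.14,0,0,-0.342,0],[-0.2445,-0.0893,0.175,0,0,-0.342,0],[-0.2445,-0.0893,0.21,0,0,-0.342,0],[-0.2445,-0.0893,0.2235,0,0,-0.342,0],[-0.2445,-0.0893,0.2235,0,0,-0.342,0]]'
python3 -c "
from h import *
print(rel([.527,-.001,.005],100.6))"
```

```text
time: 14.18
ee_pos: [0.5216, -0.0015, 0.1115]
tcp_rot: [-179.6, -0.1, 100.6]
wrist_force: [-0.7, -0.7, 0.0]
opening: 0.0853
(array([-0.0006,  0.0061,  0.1065]), array([-0.007, -0.001, -0.   ]))
```

```bash
python3 -m inch '[[0,0,0,0,0,0,0],[0,0,0,0,0,0,0],[0,0,0,0,0,0,0]]'
python3 -c "
from h import *
print(rel([.527,-.001,.005],100.6))"
```

```text
time: 14.43
ee_pos: [0.5255, -0.0013, 0.118]
tcp_rot: [179.9, 0.0, 100.6]
wrist_force: [0.4, -0.1, -0.1]
opening: 0.0854
(array([1.00e-04, 1.30e-03, 1.13e-01]), array([0.002, 0.   , 0.   ]))
```

```bash
python3 -m inch '[[0,0.001,0.03,0,0,0,0],[0,0.001,0.06,0,0,0,0],[0,0.001,0.085,0,0,0,0],[0,0.001,0.1,0,0,0,0],[0,0.001,0.109,0,0,0,0],[0,0.001,0.113,0,0,0,0.2],[0,0.001,0.113,0,0,0,1],[0,0.001,0.113,0,0,0,1],[0,0.001,0.113,0,0,0,1],[0,0.001,0.113,0,0,0,1],[0,0.001,0.113,0,0,0,1],[0,0.001,0.113,0,0,0,1]]' 40
python3 -m inch '[[0,0,-0.02,0,0,0,1],[0,0,-0.05,0,0,0,1],[0,0,-0.085,0,0,0,1],[0,0,-0.12,0,0,0,1],[0,0,-0.15,0,0,0,1],[0,0,-0.16,0,0,0,1],[0,0,-0.16,0,0,0,1],[0,0,-0.16,0,0,0,1],[0,0,-0.16,0,0,0,1]]'
python3 - <<'E'
from h import *
im,d,i=snap('side'); cv2.imwrite('pics/s8.png',cv2.resize(im[100:280,160:400],(800,600))[...,::-1])
print(rel([.5156,.2495,.17],81))
E
```

```text
time: 15.43
ee_pos: [0.5267, -0.0013, 0.005]
tcp_rot: [179.8, 0.0, 100.6]
wrist_force: [0.4, 0.5, 6.8]
opening: 0.0469
time: 16.18
ee_pos: [0.525, -0.0013, 0.1613]
tcp_rot: [-179.9, -0.0, 100.6]
wrist_force: [-0.5, -0.0, -0.6]
opening: 0.0473
(array([ 0.2483,  0.0371, -0.0088]), array([-0.003, -0.   ,  0.342]))
```

View pics/s8.png

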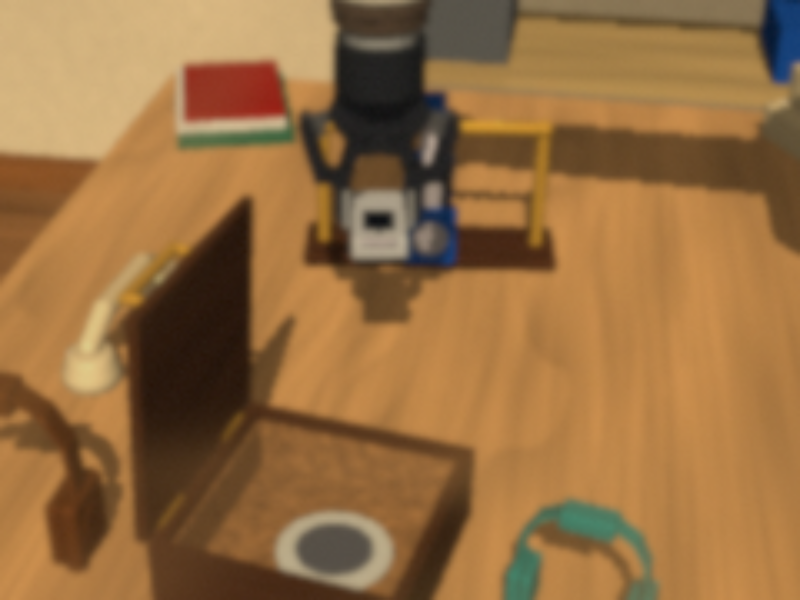

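```bash
python3 -m inch '[[0.02,0.003,0,0,0,0.03,1],[0.05,0.007,0,0,0,0.08,1],[0.08,0.012,0,0,0,0.13,1],[0.11,0.016,0,0,0,0.18,1],[0.14,0.021,0,0,0,0.23,1],[0.17,0.025,-0.005,0,0,0.28,1],[0.2,0.03,-0.005,0,0,0.32,1],[0.225,0.034,-0.005,0,0,0.342,1],[0.24,0.036,-0.005,0,0,0.342,1],[0.2483,0.0371,-0.005,0,0,0.342,1],[0.2483,0.0371,-0.005,0,0,0.342,1],[0.2483,0.0371,-0.005,0,0,0.342,1]]'
python3 -c "
from h import *
print(rel([.5156,.2495,.022],81))"
```

```text
time: 17.23
ee_pos: [0.5163, 0.2489, 0.1676]
tcp_rot: [-180.0, 0.1, 81.0]
wrist_force: [-0.7, -0.6, -2.0]
opening: 0.047
(array([ 0.0007, -0.0006,  0.1456]), array([-0.001,  0.001,  0.001]))
```

```bash
python3 -m inch '[[0,0,0.025,0,0,0,1],[0,0,0.055,0,0,0,1],[0,0,0.085,0,0,0,1],[0,0,0.11,0,0,0,1],[0,0,0.127,0,0,0,1],[0,0,0.137,0,0,0,1],[0,0,0.141,0,0,0,1],[0,0,0.144,0,0,0,1],[0,0,0.144,0,0,0,1],[0,0,0.144,0,0,0,1]]'
python3 -m inch '[[0,0,0.001,0,0,0,1],[0,0,0.002,0,0,0,1],[0,0,0.002,0,0,0,1]]'
```

```text
time: 18.07
ee_pos: [0.5171, 0.2496, 0.0255]
tcp_rot: [179.9, -0.1, 81.0]
wrist_force: [0.8, -0.0, -0.9]
opening: 0.047
time: 18.32
ee_pos: [0.5165, 0.2497, 0.0226]
tcp_rot: [180.0, -0.0, 81.0]
wrist_force: [-0.2, -0.6, -1.3]
opening: 0.0466
```

```bash
python3 -m inch '[[0,0,0.001,0,0,0,1],[0,0,0.002,0,0,0,1],[0,0,0.002,0,0,0,1],[0,0,0.002,0,0,0,1]]'
```

```text
time: 18.65
ee_pos: [0.5165, 0.2497, 0.021]
tcp_rot: [180.0, -0.0, 81.0]
wrist_force: [-2.2, -1.0, 5.3]
opening: 0.0467
```

Contact with the charging pad. Release with a partial opening, rise and retreat.

```bash
python3 -m inch '[[0,0,0,0,0,0,0.35],[0,0,0,0,0,0,0.25],[0,0,0,0,0,0,0.2],[0,0,0,0,0,0,0.2],[0,0,-0.02,0,0,0,0.2],[0,0,-0.05,0,0,0,0.2],[0,0,-0.09,0,0,0,0.2],[0,0,-0.13,0,0,0,0.2],[-0.03,-0.02,-0.17,0,0,0,0.2],[-0.06,-0.04,-0.2,0,0,0,0.2],[-0.1,-0.06,-0.2,0,0,0,0.2],[-0.14,-0.08,-0.2,0,0,0,0.2]]'
python3 -m inch '[[-0.04,-0.02,0,0,0,0,0.2],[-0.08,-0.04,0,0,0,0,0.2],[-0.12,-0.06,0,0,0,0,0.2],[-0.14,-0.07,0,0,0,0,0.2],[-0.14,-0.07,0,0,0,0,0.2],[-0.14,-0.07,0,0,0,0,0.2]]'
python3 - <<'E'
from h import *
im,d,i=snap('top');P=cloud(d,i);h=cv2.cvtColor(im,cv2.COLOR_RGB2HSV);X,Y,Z=np.moveaxis(P,2,0)
t=im
m=(abs(X-.516)<.08)&(abs(Y-.25)<.08)&(Z>.028)&(Z<.05)&(h[...,1]<110);q=P[m]
print('phone',m.sum(),cv2.minAreaRect(q[:,:2].astype(np.float32)) if m.any() else 0)
if m.any(): A=np.c_[q[:,:2],np.ones(len(q))];c=np.linalg.lstsq(A,q[:,2],rcond=None)[0];print('tilt',np.hypot(*c[:2]),'ztop',np.median(q[:,2]))
m=(h[...,0]>100)&(h[...,0]<130)&(h[...,1]>110)&(abs(X-.51)<.1)&(abs(Y+.26)<.1)&(Z>.165)&(Z<.2);q=P[m];print('hp pad',m.sum(),cv2.minAreaRect(q[:,:2].astype(np.float32)),np.median(q[:,2]))
for n,x,y in(('opener',.68,-.038),('handset',.7736,-.0356)):
  m=(abs(X-x)<.045)&(abs(Y-y)<.13)&((h[...,1]<90) if n=='opener' else (Z>.012)); print(n,P[m].mean(0))
im,d,i=snap('side');P=cloud(d,i);h=cv2.cvtColor(im,cv2.COLOR_RGB2HSV);X,Y,Z=np.moveaxis(P,2,0)
u=np.array([.9877,-.1564]);s=(P[...,:2]-[.6214,.2322])@u; l=(P[...,:2]-[.6214,.2322])@[.1564,.9877]
m=(abs(s)<.06)&(abs(l)<.08)&(Z>.09)&(Z<.24); print('lid',np.pi/2+np.arctan(np.polyfit(Z[m],s[m],1)[0]))
cv2.imwrite('pics/f9.png',np.hstack([cv2.resize(t[80:290,100:420],(400,262)),cv2.resize(im[100:310,130:450],(400,262))])[...,::-1])
print(telemetry.get_obs()['wrist_force'])
E
```

```text
time: 19.65
ee_pos: [0.4269, 0.1395, 0.2214]
tcp_rot: [179.8, -0.1, 81.1]
wrist_force: [1.1, -0.4, 0.8]
opening: 0.0681
time: 20.15
ee_pos: [0.3358, 0.0116, 0.2197]
tcp_rot: [179.9, -0.0, 80.8]
wrist_force: [0.2, -0.5, -0.4]
opening: 0.0683
phone 575 ((0.5168670415878296, 0.2504795789718628), (0.0976802334189415, 0.047848790884017944), 80.80777740478516)
tilt 0.01809577734336451 ztop 0.03542005943023763
hp pad 230 ((0.5110334157943726, -0.2638014554977417), (0.02761802263557911, 0.058322787284851074), 8.106170654296875) 0.17677029657429355
opener [ 0.68135088 -0.04041323  0.00659423]
handset [ 0.77537569 -0.03643858  0.04552552]
lid 1.6077102277786681
[ 0.74153312 -0.81064361 -0.49361441]
```

View pics/f9.png

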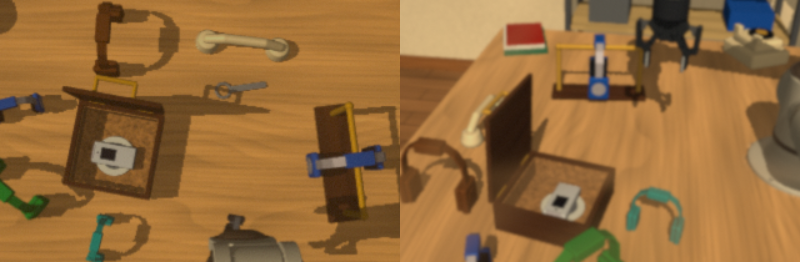

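The phone is centred on the charging pad, at (115,155) in the left half of the picture. The lid is upright, the headphones hang square at (345,160), and the gripper is clear of everything.

```bash
python3 -c "
from h import *
order.job_done()"
```

```text
the job is handed in; nothing more can be done
```

I handed the job in at about 20 s of the 72 s allowed. The headphones hang over the rail, the lid is open, and the phone is on the charging pad. `job_done` gives no verdict, so these are my own last checks:

| Item | Last check |
|---|---|
| Headphones | Pad centre within about 2 mm of the bar's axis and square to within about 1°. Held until the wrist force showed the headband on the bar. |
| Lid | About 1.6 rad by a camera fit; the gripper's arc suggested about 1.5. |
| Phone | Flat: fitted tilt 0.02 rad, top at 0.035 m. About 2 mm from the pad centre. |
| Handset and opener | Apparent shift of about 2 mm, which is at the camera's accuracy. I never touched either. |
| Robot | Clear of everything, with no load on the wrist. |

- **Charging pad position:** the side camera and the dock geometry disagreed by about 2 mm. I aimed between them.
- **Contact forces:** the highest wrist force I read was about 29 N, while pressing the headband onto the bar. It was about 27 N during the lid swing, where my first arc ran slightly inside the true radius and I corrected it midway.

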